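# Seat the nested griddle lids, then take off the outer cover alone

## Robot

A 6-joint arm with a two-finger parallel gripper is mounted at the origin on the work surface. World frame = base frame: x ahead of the robot, y to its left, z up, the work surface at z = 0. Lengths are in m, angles in rad, forces in N, time in s.
With the tool pointing down it reaches from about 0.3 to 0.875 m from the base axis. Payload 6.4 kg.
Tool frame: the origin (TCP) lies at the very end of the fingers, on their centre line; the grasp point (between the pads) lies 19 mm behind it; z points along the fingers, y is the direction in which the jaws open and shut (so a half turn about z gives the same grasp; the last joint's range is limited). The gripper opens to 88 mm and grips with 3 to 60 N. Pads are 18 mm wide; open, the fingers measure 123 mm over their backs; the gripper's body (75 mm by 187 mm) begins 45 mm behind the grasp point.
Start: joints at [1.049, 0.181, 1.607, -0, 1.354, -0.206], TCP at [0.179, 0.547, 0.213] pointing down, gripper open.
Joint ranges: [-2.99, 2.99], [-0.89, 2.07], [0.3, 2.58], [-1.14, 4.28], [0, 2.63], [-3.12, 3.12]. Speed limits (rad/s): [2.57, 2.57, 3.01, 3.14, 3.14, 3.14].

## Interface

Orientations are given as a unit quaternion [w, x, y, z].
In Python, from cell import bot, imaging gives the robot as it stands.
- The arm moves only by the shell command python3 -m handwheel 'ROWS'. ROWS is JSON, a list of rows, each a list of 7 numbers: the shift along the tool's x, y, z in m, then the turn, a rotation vector about the tool's x, y, z in rad, then the finger opening in m, from 0 to 0.0881. In form: [[x, y, z, ax, ay, az, claw], ...]. A call has 1 to 5 rows; each row shifts and turns the commanded pose from where the row before left it, along the tool's axes as they then stand; what a row does not reach is not made up. A row lasts 1/8 s, in which the tool goes at most 62.5 mm and 10.7 degrees, less where a joint would pass 70% of its speed; a pose out of reach is approached as far as the arm can. A call with a gripper value outside its range is refused whole. The fingers move at their own pace and stop on an object; the grip force is fixed at half the most. Time passes only in rows, so rows that do not move let the fingers close. It gives the time, the measured TCP pose, the force and the opening at its end, in the units of the state.
- bot.read_state(): the state, without advancing time (a new reading comes with each control period).
- imaging.grab_frame(name): name is "side" or "top" or "wrist"; returns a dict with "img" (480x640x3 uint8, blue, green, red), "mtx" (3x3 intrinsics, pixels), "k1" (the pictures are not rectified: a ray, as slopes to the right and down, at radius r is drawn at 1 + k1 r^2 times it, then the intrinsics apply), "R" (3x3) and "t" (3): a world point X has camera coordinates R X + t. Camera axes: x right, y down, z forward; pixel columns grow to the right and rows downward; lengths in m; the calibration is good to about 2 mm. A picture is of the moment at which its call begins. There is no depth.
- bot.close_job(): hands the job in, once; it reports no verdict.
The state is a dict: "time_s": time; "q": joint angles; "joint_velocities": joint speeds; "joint_torque": joint torques, N m; "tcp_pos": TCP position; "tcp_rot": TCP orientation; "force": force on the tool from outside, world axes, zero at the start; "ft_torque": the same for the moment, N m; "opening": opening from 0.0 (shut) to 1.0 (fully open).
Only numpy, scipy, OpenCV 4.12 (cv2) and the standard library are available. Lean on these libraries where they do the work, as an engineer would, in place of code of your own. Each camera call takes 0.05 s, during which the arm holds its last target. There are 200 camera calls.

## Task

Pick up the nested pair of lids together by the inner lid's square wooden knob, turn them so that the square socket underneath matches the griddle's square centre post, and lower them gently, without dropping them, until the inner lid sits fully down flat on the griddle. Then let go of the knob, take the outer lid alone by its round collar and lift it level until its bottom rim is well clear above the top of the knob, leaving the inner lid fully seated and untouched. Finish while still holding the outer lid up there, motionless, and leave all other things on the counter where they are.

Things in the scene. Friction and masses are not known exactly. Their poses are not given: they have to be found in the camera images.
- griddle_post (a point): Centre of the top of the upright square steel post in the middle of the griddle. The post is 20 mm square, its top 6 mm tapered to 12 mm square, and stands 22 mm above the flat cooking plate, so this point is 77 mm above the counter. Axes: z up, x and y square to the post's flat faces.
- griddle: Round black griddle, fixed, 260 mm across, dark flat cooking plate 55 mm above the counter; small lugs at both sides (to 153 mm from the axis), grey housing with a white push button (not needed) on its -x rim. Origin on the counter under its centre, z up.
- inner_knob (a point): Centre of the part of the inner lid's knob that stands out above the outer lid. The knob is dark wood, upright, 26 x 26 mm square, its top 13 mm above this point; the inner lid's underside is 79 mm below this point. Axes: z up, x and y square to the knob's flat faces. When fully seated on the griddle this point is 57 mm above the post's top point.
- inner_lid: Inner lid, loose, about 0.35 kg: aluminium disc 124 mm across, 30 mm high, with the knob on top. In the middle of its underside a square socket, 24 mm wide and 24 mm deep, walls parallel to the knob's faces: it fits the post in any of the four quarter turns. Origin at the centre of its underside, axes as the knob's.
- outer_collar (a point): Centre (half-way up, on the axis) of the outer lid's round upright collar: 50 mm outside, 42 mm inside diameter, 32 mm high (16 mm above and below this point), rising from the flat cover top. The cover's bottom rim is 38 mm below this point. While nested this point is 29 mm below the knob point and the knob stands 26 mm out above the collar. Axis z up.
- outer_lid: Outer lid, loose, about 0.25 kg: steel cover 138 mm across, lying on the inner lid, which stands up through its collar. Nothing fastens them: lifting the knob carries both, lifting the collar carries the outer lid alone. Origin at the centre of its bottom rim (12 mm above the inner lid's underside while nested), z up.
- pepper_mill_mid (a point): Bystander: glass pepper mill, 56 mm across, 135 mm tall; point half-way up.
- measuring_cup_mid (a point): Bystander: yellow plastic measuring cup, 80 mm across, 62 mm tall, with a handle reaching 92 mm from its axis; point half-way up.
- pitcher_mid (a point): Bystander: small white ceramic pitcher, 92 mm across, 110 mm tall; point half-way up.
- reamer_mid (a point): Bystander: wooden citrus reamer lying down, 145 mm long, 42 mm thick; point at its middle, x along it.
- salt_dish_rim (a point): Bystander: small ceramic dish, 68 mm across, 28 mm tall; centre of its mouth.
- spatula_grip (a point): Bystander: spatula lying down, 270 mm long; point on its handle.
Mind the look-alikes: they are no part of the job. Several things have the shape of the outer_lid; the one meant has the colours described above.

How it is judged:
On the way, in this order (a step that is already met when the one before it is completed fails the run):
1. both lids lifted together, the outer lying on the inner (height (world z) of inner_knob above 0.1 m and distance between outer_collar and inner_knob below 0.037 m), for 0.1 s.
2. the nested pair seated on the griddle, the inner lid's socket fully down over the post (z of inner_knob in the frame of griddle_post between 0.052 and 0.06 m and horizontal distance between inner_knob and griddle_post below 0.006 m and angle between inner_knob's own z axis and vertical below 0.06 rad and distance between outer_collar and inner_knob below 0.037 m), for 0.2 s.
At the end, for the whole second after the job is handed in: Inner lid fully down over the post (knob point 52-60 mm above post top, within 6 mm sideways, tilt < 0.06 rad), untouched; outer lid held still in the fingers, tilt < 0.3 rad, collar point > 108 mm above post top (rim above the knob), touching nothing else (z of inner_knob in the frame of griddle_post between 0.052 and 0.06 m and horizontal distance between inner_knob and griddle_post below 0.006 m and angle between inner_knob's own z axis and vertical below 0.06 rad and z of outer_collar in the frame of griddle_post above 0.108 m and angle between outer_collar's own z axis and vertical below 0.3 rad and contact force between the fingers and outer_lid above 1 N and contact force between each of outer_lid, the arm, the fingers and inner_lid below 0.3 N and contact force between outer_lid and griddle below 0.3 N and linear speed of outer_lid below 0.05 m/s and linear speed of inner_lid below 0.02 m/s); the arm keeps its last pose, push and grip.
It fails at once if the outer lid parted from the inner while the inner was not seated, or the inner lid was pulled off its seat ((z of inner_knob in the frame of griddle_post above 0.065 m or horizontal distance between inner_knob and griddle_post above 0.012 m) and distance between outer_collar and inner_knob above 0.055 m).
It fails at once if the lids were dropped onto the griddle (horizontal distance between inner_knob and griddle_post below 0.03 m and z of inner_knob in the frame of griddle_post below 0.085 m and linear speed of inner_lid above 0.45 m/s).
It fails at once if a bystander was moved more than 30 mm (distance of any of pepper_mill_mid, measuring_cup_mid, pitcher_mid, reamer_mid, salt_dish_rim, spatula_grip from where it was at the start of the episode above 0.03 m).
It also fails if it takes over 58 s, if anything falls off the work surface, if the arm or the gripper's body presses on something with over 40 N, if the wrist force passes 120 N, or if a joint passes its speed limit or range.

## Working session

There is one attempt and no reset: what is moved stays moved. The work goes in short steps, Python scripts to look and compute and a shell command to move; the robot and the scene stay as the last step left them, time stands still between calls to the robot, and variables do not carry over. Pictures are saved under pics/ and viewed, about 8 in all and at most 12, crops included, and the job is handed in when it is done.

```bash
mkdir -p pics; ls
python3 - <<'E'
from cell import bot, imaging
import cv2,numpy as np
for n in("top","side"):
    f=imaging.grab_frame(n); cv2.imwrite(f"pics/{n}0.png",f["img"]); print(n,f["mtx"].tolist(),f["k1"],(-f["R"].T@f["t"]).round(3),f["R"].round(3).tolist())
    np.savez(f"pics/{n}0.npz",**f)
s=bot.read_state();print(s)
E
```

```text
pics
top [[529.4277057474737, 0.0, 327.5410969855477], [0.0, 529.4277057474737, 231.99810964384682], [0.0, 0.0, 1.0]] 0.028585319243147604 [0.211 0.045 1.641] [[-0.04, -0.999, -0.004], [-0.976, 0.04, -0.214], [0.214, -0.004, -0.977]]
side [[436.3526070053808, 0.0, 319.30543627704236], [0.0, 436.3526070053808, 239.99217944530236], [0.0, 0.0, 1.0]] -0.033068403853201915 [ 0.033 -0.794  0.785] [[0.855, -0.518, 0.019], [-0.284, -0.499, -0.819], [0.434, 0.695, -0.574]]
{'time_s': 0.1, 'q': array([ 1.04871752e+00,  1.81462476e-01,  1.60785176e+00, -1.52972876e-05,
        1.35380551e+00, -2.06294393e-01]), 'joint_velocities': array([-0.00143056, -0.00276125, -0.00141351, -0.00052968,  0.00057704,
       -0.00251633]), 'joint_torque': array([ 1.04748022e-03, -4.34820807e+01, -3.42696154e+01,  7.05087441e-02,
        3.40508600e-02, -1.56542802e-05]), 'tcp_pos': array([0.17830488, 0.54613212, 0.21222985]), 'tcp_rot': array([-2.64988702e-04,  1.57235304e-01,  9.87560872e-01, -7.16127852e-04]), 'force': array([ 1.03874085, -0.57009947,  0.38396524]), 'ft_torque': array([-0.03705399, -0.00068425, -0.02884165]), 'opening': 1.001572257534766}
```

View pics/top0.png

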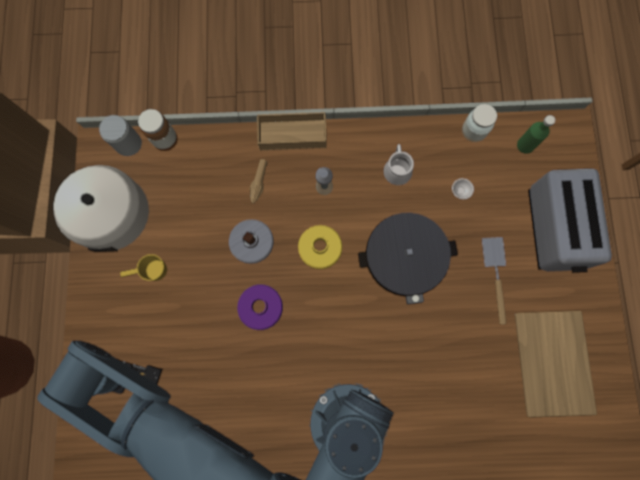

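View pics/side0.png

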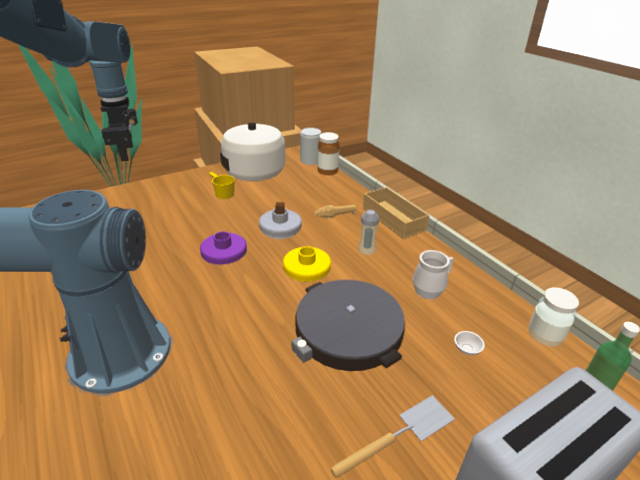

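```bash
cat > h.py <<'E'
import numpy as np, cv2
from cell import bot, imaging
from scipy.spatial.transform import Rotation as Ro
def grab(n,tag):
    f=imaging.grab_frame(n); cv2.imwrite(f"pics/{tag}.png",f["img"]); np.savez(f"pics/{tag}.npz",**f); return f
def slopes(f,p):
    k=float(f["k1"]); d=np.array([k,0,0,0,0.])
    return cv2.undistortPoints(np.float64(p).reshape(-1,1,2),f["mtx"],d,
      None,None,(3,50,1e-10)).reshape(-1,2) if hasattr(cv2,"xx") else cv2.undistortPoints(np.float64(p).reshape(-1,1,2),f["mtx"],d).reshape(-1,2)
def onplane(f,p,z):
    s=slopes(f,p); d=np.c_[s,np.ones(len(s))]@f["R"]; c=-f["R"].T@f["t"]
    return c+d*((z-c[2])/d[:,2])[:,None]
def proj(f,X):
    return cv2.projectPoints(np.float64(X).reshape(-1,1,3),cv2.Rodrigues(np.array(f["R"],float))[0],np.float64(f["t"]),f["mtx"],np.array([float(f["k1"]),0,0,0,0]))[0].reshape(-1,2)
def tri(f,p,g,q):
    A=[];b=[]
    for F,P in((f,p),(g,q)):
        s=slopes(F,P)[0]; d=F["R"].T@np.array([*s,1]); d/=np.linalg.norm(d); M=np.eye(3)-np.outer(d,d); A.append(M); b.append(M@(-F["R"].T@F["t"]))
    return np.linalg.lstsq(np.vstack(A),np.hstack(b),rcond=None)[0]
def pose():
    s=bot.read_state(); w,x,y,z=s["tcp_rot"]; return s["tcp_pos"],Ro.from_quat([x,y,z,w]),s
E
sed -i '/def slopes/,/^def onplane/{/None,None/d;s/^    return cv2.*$/&/}' h.py
python3 - <<'E'
s=open('h.py').read()
a=s.index("    return cv2.undistort");b=s.index("def onplane")
s=s[:a]+"    return cv2.undistortPoints(np.float64(p).reshape(-1,1,2),f['mtx'],d).reshape(-1,2)\n"+s[b:]
open('h.py','w').write(s)
E
python3 - <<'E'
from h import *
t=dict(np.load("pics/top0.npz"));s=dict(np.load("pics/side0.npz"))
print("knob",tri(t,[249,238],s,[281,206]),onplane(t,[249,238],.092),onplane(t,[250,241],.05))
print("post",tri(t,[409,252],s,[351,309]),onplane(t,[409,252],.077), onplane(t,[408,254],.055))
p,R,_=pose();print(p,R.as_matrix().round(3))
f=grab("wrist","w0");c=-f["R"].T@f["t"];print("wrist cam in tool",R.inv().apply(c-p).round(4),(R.inv().as_matrix()@f["R"].T).round(3).tolist(),f["mtx"][0])
E
```

```text
knob [0.54813126 0.27232954 0.0854765 ] [[0.54229122 0.27292715 0.092     ]] [[0.54174395 0.27612913 0.05      ]]
post [ 0.48698155 -0.20592616  0.07230142] [[ 0.48324946 -0.20373714  0.077     ]] [[ 0.48104504 -0.20375508  0.055     ]]
[0.17830488 0.54613212 0.21222985] [[-0.951  0.311 -0.001]
 [ 0.311  0.951 -0.001]
 [ 0.    -0.001 -1.   ]]
wrist cam in tool [ 8.500e-02 -1.000e-04 -1.707e-01] [[-0.0, -0.947, -0.32], [1.0, -0.001, 0.002], [-0.002, -0.32, 0.947]] [350.34494029   0.         323.24581947]
```

View pics/w0.png

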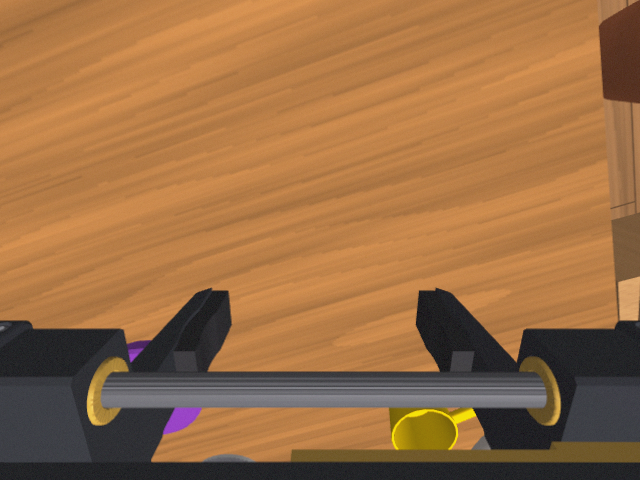

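```bash
python3 -m handwheel '[[-0.03,-0.01,-0.02,0,0,0,0.088],[-0.045,-0.015,-0.02,0,0,0,0.088],[-0.045,-0.015,-0.02,0,0,0,0.088],[-0.045,-0.015,-0.02,0,0,0,0.088],[-0.045,-0.015,-0.01,0,0,0,0.088]]'; python3 -m handwheel '[[-0.045,-0.015,0,0,0,0,0.088],[-0.045,-0.015,0,0,0,0,0.088],[-0.045,-0.015,0,0,0,0,0.088],[-0.045,-0.015,0,0,0,0,0.088],[-0.045,-0.015,0,0,0,0,0.088]]'
python3 -m handwheel '[[0,0,0,0,0,0,0.088]]'
python3 - <<'E'
from h import *
p,R,s=pose();print(p,R.as_matrix().round(3).tolist(),s["q"].round(3))
f=grab("wrist","w1"); print(proj(f,[[.546,.272,.092]]))
E
```

```text
time_s: 0.78
tcp_pos: [0.3577, 0.414, 0.3042]
tcp_rot: [0.0, 0.157, 0.988, 0.001]
force: [0.9, 0.9, 1.2]
opening: 0.995
time_s: 1.4
tcp_pos: [0.548, 0.2726, 0.3027]
tcp_rot: [-0.0, 0.157, 0.988, -0.0]
force: [0.2, 1.0, -0.1]
opening: 0.999
time_s: 1.52
tcp_pos: [0.5489, 0.2712, 0.3019]
tcp_rot: [-0.0, 0.159, 0.987, -0.001]
force: [-0.1, 0.3, -0.2]
opening: 1.0
[0.54891292 0.27119106 0.30194653] [[-0.949, 0.314, -0.001], [0.315, 0.949, -0.001], [0.001, -0.001, -1.0]] [ 2.660e-01  2.070e-01  1.398e+00 -1.000e-03  1.538e+00 -9.850e-01]
[[322.63492398 198.5585494 ]]
```

View pics/w1.png

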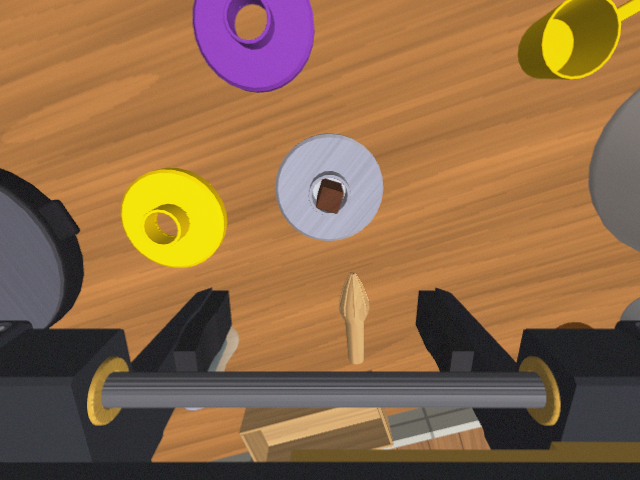

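Run:
```python
from h import *
f=dict(np.load("pics/w1.npz")); im=f["img"]
x0,y0=300,160; c=im[y0:y0+60,x0:x0+60]
cv2.imwrite("pics/w1c.png",cv2.resize(c,None,fx=9,fy=9,interpolation=cv2.INTER_NEAREST))
for (u,v) in [(330,200),(330,195),(335,205),(325,182),(318,190)]: print(u,v,im[v,u])
hsv=cv2.cvtColor(c,cv2.COLOR_BGR2HSV); np.set_printoptions(linewidth=250)
print(c[10:60:2,10:56:2,2])
```

```text
330 200 [ 43  64 102]
330 195 [ 49  68 109]
335 205 [39 61 96]
325 182 [29 36 58]
318 190 [157 154 158]
[[174 178 174 170 171 180 179 180 178 179 184 175 172 176 177 177 176 172 178 180 175 174 177]
 [178 176 170 169 178 181 131  94  93  93  92  93  96 133 174 176 177 176 181 174 175 177 181]
 [178 172 171 180 128  96  94  93  94  86  87  91  90  99 107 148 173 179 176 177 175 181 178]
 [176 171 177 114  93  94 150 177 173 172 175 174 171 170 116 109 127 176 175 172 178 181 170]
 [171 170  92  93 157 167 171 156 146 216 209 210 148 176 176 169 108 133 172 178 181 173 170]
 [175 142  99 176 172 189  56  60  57  63  77 178 210 215 202 177 176 126 159 180 174 171 165]
 [170 104 172 173 195 192  56  54  54  56  60  59  59  72 124 207 161 177 127 177 172 170 175]
 [143 164 180 196 213 157  56  57  58  60  61  62  58  59  61  60 201 173 173 156 170 170 173]
 [125 170 191 217 212  55  57  57  57  57  60  59  57  57  57  58 170 201 178 167 170 175 175]
 [163 177 216 215 192  58  86  97  99  92  64  54  57  57  59  60 130 206 149 173 175 173 180]
 [178 180 219 213 158  57  93 100  96 105 103 
[... 679 characters left out ...]
9 103  93 116 179 172 178 179 179]
 [180 177 176  87 106 107 106 101 102 107 103 103  96  98 103  93 100 175 174 178 177 179 182]
 [183 170 175 171  90  96 104 103 107 103  99  99 100 102 104 102 170 177 178 177 180 181 181]
 [179 176 174 177 176 134  94  92  91  95  97 101 104 100 115 174 172 176 177 180 182 181 179]
 [179 177 179 179 179 178 176 154  94  87  78  90  96 105 161 177 176 180 179 181 184 177 178]
 [174 178 178 181 178 180 145 178 178 178 178 174 171 177 175 174 177 180 182 181 179 177 174]
 [179 180 179 178 181 176 170 176 174 179 177 183 180 176 173 179 181 180 181 178 178 174 178]
 [179 177 179 181 183 173 174 174 179 178 184 184 177 174 177 178 182 182 179 184 175 177 176]]
```

View pics/w1c.png

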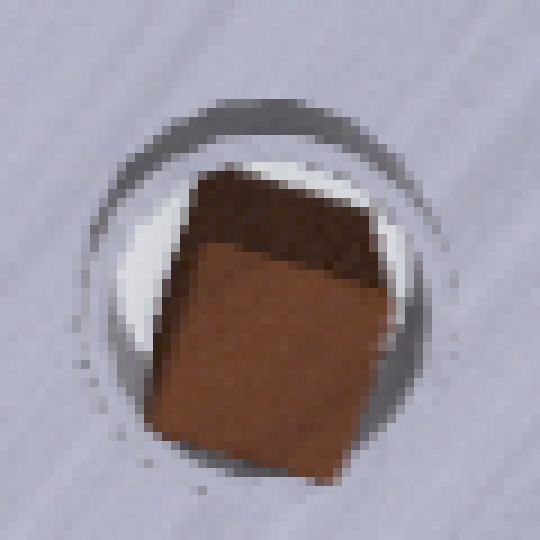

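Knob top is a square with corners near (322.5,186.5), (343.5,192), (337,213.5), (316.5,207); measuring it with a mask.

```bash
cat >> h.py <<'E'
def knobtop(f,roi,z,lo=80,ext=140):
    x0,y0,x1,y1=roi; c=f["img"][y0:y1,x0:x1].astype(int); m=((c[...,2]>lo)&(c[...,2]<ext)&(c[...,2]-c[...,0]>35)).astype(np.uint8)
    m=cv2.morphologyEx(m,cv2.MORPH_OPEN,np.ones((3,3),np.uint8)); n,l,st,ce=cv2.connectedComponentsWithStats(m); k=1+np.argmax(st[1:,4])
    cn=max(cv2.findContours((l==k).astype(np.uint8),0,1)[0],key=cv2.contourArea).reshape(-1,2)+[x0,y0]
    P=onplane(f,cn,z)[:,:2]*1000; r=cv2.minAreaRect(P.astype(np.float32)); 
    C=onplane(f,[ce[k]+[x0,y0]],z)[0]; return np.array(r[0])/1000,r[1],r[2],C,st[k]
E
python3 - <<'E'
from h import *
f=dict(np.load("pics/w1.npz"))
print(knobtop(f,(300,160,360,220),.092))
K=[[322.2,186.3],[343.2,191.6],[336.8,213.4],[316,206.8]]
P=onplane(f,K,.092);print(P,P.mean(0)); e=np.diff(np.vstack([P,P[:1]]),axis=0)[:,:2];print(np.linalg.norm(e,axis=1),np.degrees(np.arctan2(e[:,1],e[:,0])))
# lid disc edge centre
im=f["img"]
# cover top height: collar point .050 -16 = .034
hsv=cv2.cvtColor(im,cv2.COLOR_BGR2HSV); m=((hsv[...,1]<60)&(hsv[...,2]>140)).astype(np.uint8); m[:, :270]=0; m[:,390:]=0; m[:130]=0;m[245:]=0
cn=max(cv2.findContours(m,0,1)[0],key=cv2.contourArea).reshape(-1,2); Q=onplane(f,cn,.034); print(cv2.minEnclosingCircle((Q[:,:2]*1000).astype(np.float32)))
E
```

```text
(array([0.54984778, 0.27892032]), (24.684988021850586, 24.977853775024414), 55.2910270690918, array([0.54973111, 0.27887276, 0.092     ]), array([ 17,  27,  26,  26, 485], dtype=int32))
[[0.53294262 0.27583775 0.092     ]
 [0.54574528 0.295864   0.092     ]
 [0.56702469 0.2817301  0.092     ]
 [0.55251889 0.26205359 0.092     ]] [0.54955787 0.27887136 0.092     ]
[0.02376886 0.02554565 0.02444551 0.02394229] [  57.4094604   -33.59232664 -126.3981686   144.84964413]
((549.375244140625, 279.27703857421875), 68.05890655517578)
```

```bash
python3 -m handwheel '[[-0.009,-0.047,0.004,0,0,0,0.088],[-0.009,-0.047,0.004,0,0,0,0.088],[-0.009,-0.047,0.004,0,0,0,0.088],[-0.009,-0.047,0.004,0,0,0,0.088],[-0.009,-0.047,0.004,0,0,0,0.088]]' >/dev/null; python3 -m handwheel '[[-0.009,-0.047,0.004,0,0,0,0.088],[-0.009,-0.047,0.004,0,0,0,0.088],[-0.009,-0.047,0.004,0,0,0,0.088],[-0.009,-0.047,0.004,0,0,0,0.088],[-0.009,-0.047,0.004,0,0,0,0.088]]'
python3 -m handwheel '[[0,0,0,0,0,0,0.088]]'
python3 - <<'E'
from h import *
p,R,s=pose();print(p,R.as_matrix().round(3).tolist(),s["q"].round(3))
f=grab("wrist","g1"); u=proj(f,[[.484,-.204,.077]])[0]; print(u); u=u.astype(int)
im=f["img"];x0,y0=u[0]-30,u[1]-30;c=im[y0:y0+60,x0:x0+60];
big=cv2.resize(c,None,fx=9,fy=9,interpolation=cv2.INTER_NEAREST); big=cv2.convertScaleAbs(big,alpha=1.6)
full=cv2.resize(im,(400,300)); out=np.zeros((540,800,3),np.uint8); out[:,:540]=big; out[:300,540:]=cv2.resize(im,(260,195))[:195].repeat(1,0) if 0 else 0
out[:195,540:]=cv2.resize(im,(260,195)); cv2.imwrite("pics/g1c.png",out); print(x0,y0)
E
```

```text
time_s: 2.82
tcp_pos: [0.4863, -0.2009, 0.2631]
tcp_rot: [0.0, 0.156, 0.988, 0.0]
force: [-0.3, -0.1, -0.4]
opening: 0.994
time_s: 2.95
tcp_pos: [0.4858, -0.2022, 0.2625]
tcp_rot: [-0.0, 0.159, 0.987, 0.0]
force: [-0.9, 1.0, -0.7]
opening: 1.0
[ 0.48583821 -0.20222813  0.26249842] [[-0.95, 0.313, -0.001], [0.313, 0.95, 0.0], [0.001, 0.0, -1.0]] [-0.62   0.032  1.669 -0.     1.441 -1.872]
[320.34875633 205.28575664]
290 175
```

View pics/g1c.png

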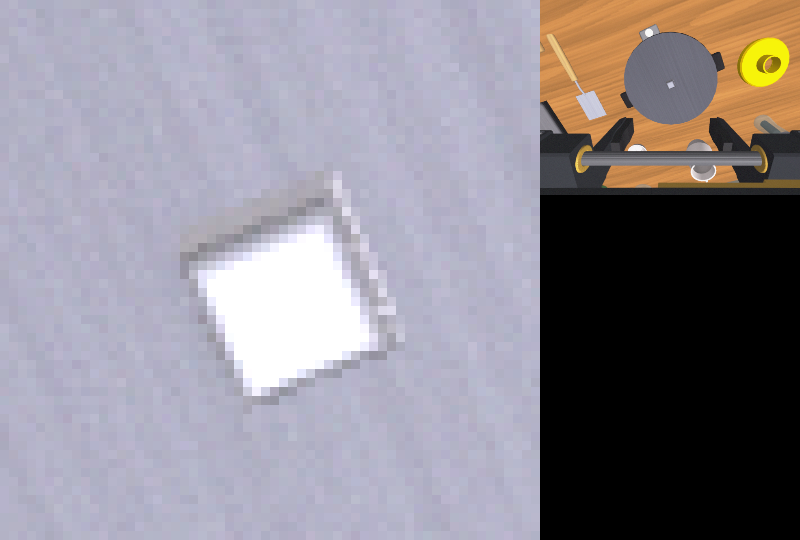

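The post's top is the white square, corners near (312,205), (326,200.5), (331.5,213), (318.5,219); measuring by mask.

Run:
```python
from h import *
f=dict(np.load("pics/g1.npz")); g=cv2.cvtColor(f["img"],cv2.COLOR_BGR2GRAY); x0,y0=290,175
c=g[y0:y0+60,x0:x0+60]; print(c[30].tolist())
for th in (150,165,180):
    m=(c>th).astype(np.uint8); n,l,st,ce=cv2.connectedComponentsWithStats(m); k=1+np.argmax(st[1:,4])
    C=onplane(f,[ce[k]+[x0,y0]],.077)[0]
    cn=max(cv2.findContours((l==k).astype(np.uint8),0,1)[0],key=cv2.contourArea).reshape(-1,2)+[x0,y0]
    r=cv2.minAreaRect((onplane(f,cn,.077)[:,:2]*1000).astype(np.float32)); print(th,st[k],C,r)
K=np.array([[200,268],[325,230],[375,345],[255,395]])/9+[289.5,174.5]; K2=np.array([[183,240],[335,172],[400,340],[255,400]])/9+[289.5,174.5]
for P in (onplane(f,K,.077),onplane(f,K2,.06)):
    e=np.diff(np.vstack([P,P[:1]]),axis=0);print(P.mean(0),np.linalg.norm(e,axis=1),np.degrees(np.arctan2(e[:,1],e[:,0]))%90)
print(bot.read_state()["time_s"])
```

```text
[110, 114, 116, 112, 110, 114, 113, 114, 111, 113, 111, 111, 111, 110, 116, 111, 115, 111, 110, 108, 94, 119, 144, 153, 166, 176, 187, 198, 206, 203, 204, 204, 203, 204, 203, 200, 197, 165, 136, 109, 108, 142, 124, 111, 113, 113, 114, 118, 118, 119, 112, 113, 113, 114, 111, 115, 116, 116, 115, 115]
150 [ 23  25  18  19 206] [ 0.48804064 -0.20420729  0.077     ] ((488.1014709472656, -204.23165893554688), (15.030380249023438, 15.19980525970459), 4.986688137054443)
165 [ 23  26  18  17 183] [ 0.48818802 -0.20422123  0.077     ] ((488.2745666503906, -204.24635314941406), (14.091386795043945, 14.441904067993164), 4.143274307250977)
180 [ 24  27  16  16 162] [ 0.48831901 -0.20428018  0.077     ] ((488.3386535644531, -204.33230590820312), (13.297279357910156, 13.546224594116211), 5.566335678100586)
[ 0.48810245 -0.20400454  0.077     ] [0.01509373 0.01482556 0.01523368 0.01642715] [88.9079875   4.97145826  4.9929097   4.18880796]
[ 0.48973555 -0.20400595  0.06      ] [0.0200931  0.02220212 0.01925644 0.02175653] [6.09087517 2.8230623  4.86007059 4.97291085]
3.0
```

```bash
python3 -m handwheel '[[0,0,0,0,0,0.142,0.088],[0,0,0,0,0,0.141,0.088],[0.022,0.0433,0,0,0,0,0.088],[0.022,0.0433,0,0,0,0,0.088],[0.022,0.0433,0,0,0,0,0.088]]' >/dev/null; python3 -m handwheel '[[0.022,0.0433,0,0,0,0,0.088],[0.022,0.0433,0,0,0,0,0.088],[0.022,0.0433,0,0,0,0,0.088],[0.022,0.0433,0,0,0,0,0.088],[0.022,0.0433,0.02,0,0,0,0.088]]' >/dev/null
python3 -m handwheel '[[0.022,0.0433,0.03,0,0,0,0.088],[0.0215,0.043,0.03,0,0,0,0.088],[0,0,0.02,0,0,0,0.088],[0,0,0,0,0,0,0.088]]'
python3 - <<'E'
from h import *
p,R,s=pose(); y=np.radians(55.5); print(p,np.degrees(np.arctan2(*R.as_matrix()[[1,0],1])))
print("tool delta",R.inv().apply(np.array([.5497,.279,.069])-p), s["q"].round(2))
f=grab("wrist","w2"); print(proj(f,[[.5497,.279,.092]])); print(knobtop(f,(260,180,380,300),.092,85))
E
```

```text
time_s: 4.75
tcp_pos: [0.5467, 0.2808, 0.1612]
tcp_rot: [-0.002, 0.294, 0.956, -0.001]
force: [-0.5, -0.5, -0.1]
opening: 0.999
[0.54667803 0.28081119 0.16117605] 55.83115259207683
tool delta [-0.00375904  0.00050457  0.09216535] [ 0.28  0.32  1.55 -0.    1.28 -0.69]
[[323.75358051 248.51778875]]
(array([0.54970923, 0.27871713]), (24.31603240966797, 24.0897216796875), 55.84553146362305, array([0.54960306, 0.27905485, 0.092     ]), array([  47,   53,   34,   32, 1051], dtype=int32))
```

```bash
python3 -m handwheel '[[-0.0037,0.0004,0.02,0,0,0,0.088],[0,0,0.025,0,0,0,0.088],[0,0,0.025,0,0,0,0.088],[0,0,0.0215,0,0,0,0.088],[0,0,0,0,0,0,0.088]]'
python3 -m handwheel '[[0,0,0,0,0,0,0.05],[0,0,0,0,0,0,0.02],[0,0,0,0,0,0,0.005],[0,0,0,0,0,0,0.005],[0,0,0,0,0,0,0.005]]'
```

```text
time_s: 5.42
tcp_pos: [0.5514, 0.2769, 0.0697]
tcp_rot: [-0.001, 0.296, 0.955, -0.001]
force: [-0.5, -0.4, 0.5]
opening: 1.001
time_s: 6.05
tcp_pos: [0.5525, 0.2784, 0.0717]
tcp_rot: [0.0, 0.295, 0.956, 0.0]
force: [0.8, -0.3, 0.8]
opening: 0.455
```

```bash
python3 -m handwheel '[[0,0,0,0,0,0,0.005],[0,0,0,0,0,0,0.005],[0,0,0,0,0,0,0.005],[0,0,0,0,0,0,0.005]]'
python3 - <<'E'
from h import *
p,R,s=pose(); print(p,R.as_matrix().round(3).tolist(),s["opening"],s["force"])
E
```

```text
time_s: 6.55
tcp_pos: [0.5525, 0.2783, 0.0715]
tcp_rot: [-0.0, 0.295, 0.956, -0.0]
force: [-0.1, -0.4, -0.9]
opening: 0.057
[0.55246488 0.27830797 0.0714877 ] [[-0.826, 0.564, -0.0], [0.564, 0.826, -0.0], [0.0, -0.0, -1.0]] 0.056879509060291315 [-0.0969485  -0.39425211 -0.90493049]
```

The fingers shut on nothing; looking.

Run:
```python
from h import *
f=grab("wrist","w3"); s=grab("side","s3"); u=proj(s,[[.55,.279,.08]])[0].astype(int); print(u)
b=cv2.resize(s["img"][u[1]-40:u[1]+40,u[0]-50:u[0]+50],(400,320),interpolation=cv2.INTER_CUBIC)
out=np.zeros((400,800,3),np.uint8); out[:320,:400]=b; out[:,400:]=f["img"][120:420,170:470][:, :].copy() if 0 else cv2.resize(f["img"][130:430,170:470],(400,400)); cv2.imwrite("pics/c3.png",out)
```

```text
[279 206]
```

View pics/c3.png

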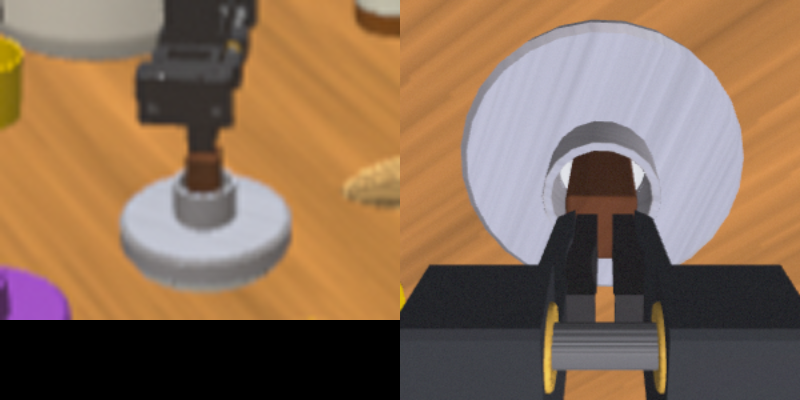

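Run:
```python
from h import *
s=dict(np.load("pics/s3.npz"));f=dict(np.load("pics/w3.npz")); p,R,st=pose()
a=np.radians(55.6); ux=np.array([np.cos(a),np.sin(a),0]);uy=np.array([-ux[1],ux[0],0]); C=np.array([.5496,.279,0])
sq=[C+13*i/1000*ux+13*j/1000*uy for i,j in((1,1),(1,-1),(-1,-1),(-1,1))]
out=[]
for F,x0,y0,w,k in((s,244,165,66,6),(f,250,220,150,2.66)):
    h=int(w*1.2) if F is s else int(w*1.2); im=cv2.resize(F["img"][y0:y0+h,x0:x0+w],None,fx=k,fy=k,interpolation=cv2.INTER_CUBIC)
    for z,c in((.092,(0,255,0)),(.066,(255,0,255))):
        P=((proj(F,[q+[0,0,z] for q in sq])-[x0,y0]+.5)*k).astype(int); cv2.polylines(im,[P.reshape(-1,1,2)],True,c,1)
    t=((proj(F,[p])[0]-[x0,y0]+.5)*k).astype(int); cv2.drawMarker(im,tuple(int(v) for v in t),(0,0,255),0,12,1); out.append(im[:470,:399])
H=max(o.shape[0] for o in out); cv2.imwrite("pics/c4.png",np.hstack([cv2.copyMakeBorder(o,0,H-o.shape[0],0,0,0) for o in out]))
```

```text
(no output)
```

View pics/c4.png

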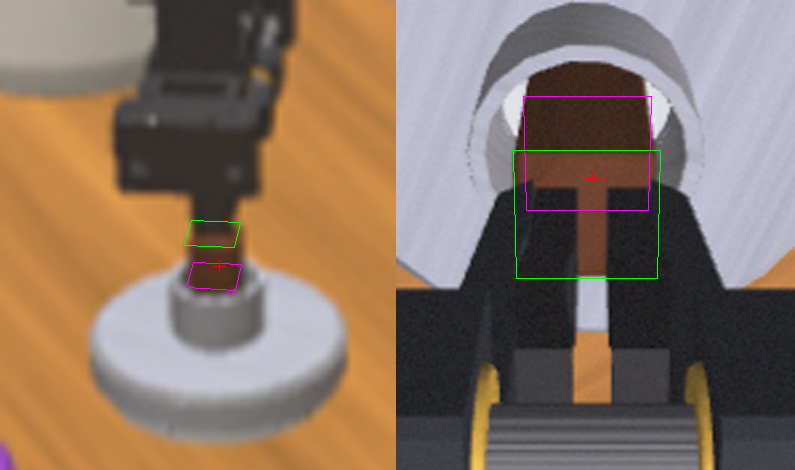

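```bash
python3 -m handwheel '[[0,0,0,0,0,0,0.088],[0,0,0,0,0,0,0.088],[0,0,0,0,0,0,0.088],[0,0,0,0,0,0,0.088],[0,0,0,0,0,0,0.088]]'; python3 -m handwheel '[[0,0,0,0,0,0,0.088],[0,0,0,0,0,0,0.088],[0,0,0,0,0,0,0.088]]'
python3 - <<'E'
from h import *
f=grab("wrist","w5"); s=grab("side","s5")
print(knobtop(f,(280,240,370,370),.092,85), f["t"])
for z in(.072,.082,.092):print(z,knobtop(f,(280,240,370,370),z,85)[1])
p,R,_=pose(); print(p)
for nm in("w1","w2"):
    F=dict(np.load(f"pics/{nm}.npz")); roi=(300,160,360,220) if nm=="w1" else (260,180,380,300)
    for z in(.072,.082,.092): r=knobtop(F,roi,z,80); print(nm,z,r[0],r[1])
u=[300,205]
b=cv2.resize(s["img"][165:244,244:310],None,fx=6,fy=6,interpolation=cv2.INTER_CUBIC); o=cv2.resize(f["img"][220:400,250:400],None,fx=2.63,fy=2.63); cv2.imwrite("pics/c5.png",np.hstack([b[:470],o[:470]]))
E
```

```text
time_s: 7.28
tcp_pos: [0.5525, 0.2783, 0.0715]
tcp_rot: [-0.0, 0.295, 0.956, -0.0]
force: [-0.5, -0.7, -0.4]
opening: 0.601
time_s: 7.65
tcp_pos: [0.5525, 0.2783, 0.0715]
tcp_rot: [-0.0, 0.295, 0.956, 0.0]
force: [0.4, 0.8, 0.3]
opening: 0.935
(array([0.54940167, 0.27905566]), (24.182435989379883, 24.640939712524414), 54.259521484375, array([0.54905622, 0.27921388, 0.092     ]), array([  16,   37,   52,   46, 2293], dtype=int32)) [-0.54143913 -0.28024231  0.15995157]
0.072 (27.401203155517578, 27.92107391357422)
0.082 (25.791837692260742, 26.280963897705078)
0.092 (24.182435989379883, 24.640939712524414)
[0.55247928 0.27831106 0.07151437]
w1 0.072 [0.55412805 0.27791763] (25.981727600097656, 26.289962768554688)
w1 0.082 [0.55198779 0.27841895] (25.333358764648438, 25.633874893188477)
w1 0.092 [0.54984778 0.27892032] (24.684988021850586, 24.977853775024414)
w2 0.072 [0.55577563 0.2745708 ] (26.35437774658203, 26.096168518066406)
w2 0.082 [0.55274066 0.27664145] (25.341217041015625, 25.092914581298828)
w2 0.092 [0.54970587 0.2787121 ] (24.328100204467773, 24.0897216796875)
```

View pics/c5.png

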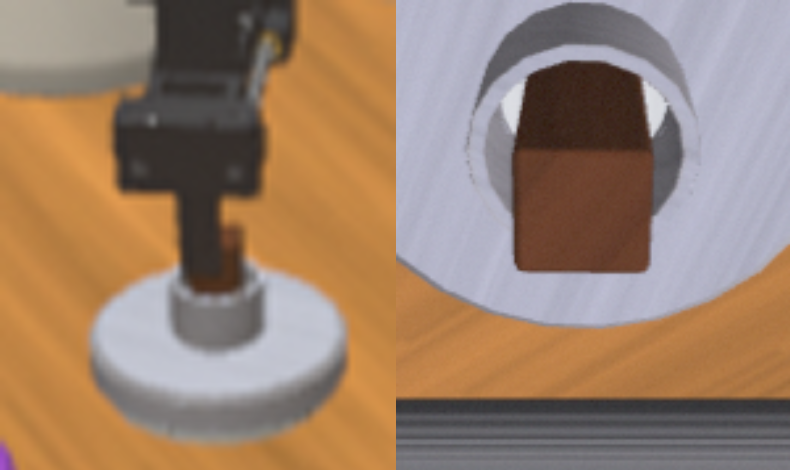

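Run:
```python
from h import *
s=dict(np.load("pics/s5.npz")); p,R,_=pose(); y=R.as_matrix()[:,1]
for d in(-.041,-.048,-.06):
    for dz in(0,.01,.02): print(d,dz,((proj(s,[p+y*d+[0,0,dz]])[0]-[244,165]+.5)*6).round())
# fingertip in w0: left tip
f=dict(np.load("pics/w0.npz")); print(f["mtx"][1])
from h import Ro
# tool->cam from w0
p0=np.array([0.17830488,0.54613212,0.21222985]); R0=Ro.from_quat([1.57235304e-01,9.87560872e-01,-7.16e-4,-2.65e-4])
for x in(0,.009):
  for z in(0,-.01,-.02): print("w0",x,z,proj(f,[p0+R0.apply([x,-.044,z]),p0+R0.apply([x,-.0615,z])]).round().tolist())
```

```text
-0.041 0 [209. 307.]
-0.041 0.01 [208. 291.]
-0.041 0.02 [208. 274.]
-0.048 0 [207. 315.]
-0.048 0.01 [207. 298.]
-0.048 0.02 [206. 281.]
-0.06 0 [204. 327.]
-0.06 0.01 [204. 310.]
-0.06 0.02 [203. 294.]
[  0.         350.34494029 238.52753784]
w0 0 0 [[241.0, 287.0], [209.0, 287.0]]
w0 0 -0.01 [[237.0, 295.0], [203.0, 295.0]]
w0 0 -0.02 [[232.0, 305.0], [196.0, 305.0]]
w0 0.009 0 [[240.0, 271.0], [207.0, 271.0]]
w0 0.009 -0.01 [[235.0, 279.0], [201.0, 279.0]]
w0 0.009 -0.02 [[230.0, 288.0], [194.0, 288.0]]
```

Both views show the visible fingertips end about 20 mm short of the reported TCP. The fingers closed above the knob, touching nothing. I'll go 20 mm lower.

```bash
python3 -m handwheel '[[0.0028,-0.001,0.008,0,0,0,0.088],[0,0,0.008,0,0,0,0.088],[0,0,0.005,0,0,0,0.088],[0,0,0,0,0,0,0.088]]'; python3 -m handwheel '[[0,0,0,0,0,0,0.04],[0,0,0,0,0,0,0.01],[0,0,0,0,0,0,0.005],[0,0,0,0,0,0,0.005],[0,0,0,0,0,0,0.005]]';python3 -m handwheel '[[0,0,0,0,0,0,0.005],[0,0,0,0,0,0,0.005],[0,0,0,0,0,0,0.005],[0,0,0,0,0,0,0.005]]'
```

```text
time_s: 8.25
tcp_pos: [0.5491, 0.2789, 0.0497]
tcp_rot: [-0.001, 0.295, 0.956, -0.0]
force: [-0.4, 0.4, -0.4]
opening: 0.995
time_s: 8.88
tcp_pos: [0.5496, 0.2791, 0.0506]
tcp_rot: [0.0, 0.295, 0.956, 0.0]
force: [-0.1, 0.2, -0.2]
opening: 0.455
time_s: 9.38
tcp_pos: [0.5494, 0.279, 0.0504]
tcp_rot: [-0.0, 0.295, 0.956, -0.0]
force: [-0.2, -1.3, 0.4]
opening: 0.289
```

```bash
python3 -m handwheel '[[0,0,-0.004,0,0,0,0.005],[0,0,-0.01,0,0,0,0.005],[0,0,-0.02,0,0,0,0.005],[0,0,-0.025,0,0,0,0.005],[0,0,-0.03,0,0,0,0.005]]'; python3 -m handwheel '[[0,0,-0.03,0,0,0,0.005],[0,0,-0.025,0,0,0,0.005],[0,0,0,0,0,0,0.005]]'
python3 - <<'E'
from h import *
p,R,s=pose(); print(p,np.degrees(np.arctan2(*R.as_matrix()[[1,0],1])),s["opening"],s["force"],s["q"].round(2))
s=grab("side","s6"); u=proj(s,[p+[0,0,.0286]])[0].astype(int); print(u)
cv2.imwrite("pics/c6.png",cv2.resize(s["img"][u[1]-50:u[1]+60,u[0]-70:u[0]+70],None,fx=4,fy=4,interpolation=cv2.INTER_CUBIC))
E
```

```text
time_s: 10.0
tcp_pos: [0.5495, 0.2791, 0.1413]
tcp_rot: [0.0, 0.295, 0.956, 0.0]
force: [0.3, -0.5, -5.6]
opening: 0.294
time_s: 10.38
tcp_pos: [0.5515, 0.2797, 0.1985]
tcp_rot: [0.003, 0.295, 0.956, 0.002]
force: [1.3, -0.4, -5.7]
opening: 0.294
[0.55145493 0.27974612 0.19845293] 55.699941331066064 0.29351937571675485 [ 1.26299253 -0.38750114 -5.74719192] [ 0.28  0.28  1.51  0.    1.34 -0.69]
[277 163]
```

View pics/c6.png

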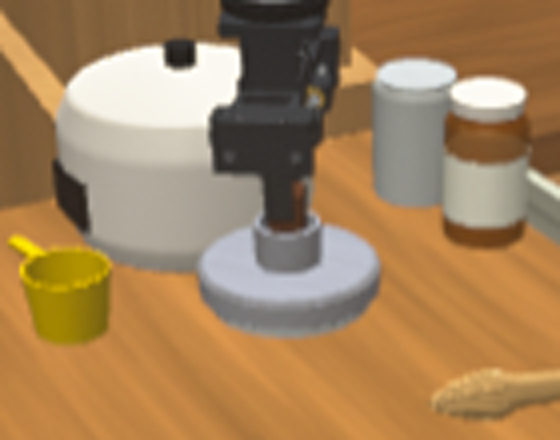

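```bash
python3 -m handwheel '[[0,0,0,0,0,-0.1,0.005],[0,0,0,0,0,-0.17,0.005],[0,0,0,0,0,-0.17,0.005],[0,0,0,0,0,-0.17,0.005],[0.003,-0.014,0,0,0,-0.07,0.005]]'; python3 -m handwheel '[[0.006,-0.028,0,0,0,0,0.005],[0.009,-0.042,0,0,0,0,0.005],[0.009,-0.042,0,0,0,0,0.005],[0.009,-0.042,0,0,0,0,0.005],[0.009,-0.042,0,0,0,0,0.005]]';python3 -m handwheel '[[0.009,-0.042,0,0,0,0,0.005],[0.009,-0.042,0,0,0,0,0.005],[0.009,-0.042,0,0,0,0,0.005],[0.009,-0.042,0,0,0,0,0.005],[0.009,-0.042,0,0,0,0,0.005]]'; python3 -m handwheel '[[0.006,-0.028,0,0,0,0,0.005],[0.003,-0.014,0,0,0,0,0.005],[0,0,0,0,0,0,0.005],[0,0,0,0,0,0,0.005]]';  python3 - <<'E'
from h import *
p,R,s=pose(); print(p,np.degrees(np.arctan2(*R.as_matrix()[[1,0],1])),s["opening"],s["force"],s["q"].round(2))
print(R.inv().apply(np.array([.488,-.2042,.105])-p))
E
```

```text
time_s: 11.05
tcp_pos: [0.5456, 0.2652, 0.1926]
tcp_rot: [-0.001, -0.043, 0.999, -0.0]
force: [-0.4, -0.6, -6.0]
opening: 0.293
time_s: 11.68
tcp_pos: [0.5194, 0.0651, 0.1931]
tcp_rot: [-0.001, -0.041, 0.999, 0.0]
force: [1.3, -0.8, -6.0]
opening: 0.293
time_s: 12.3
tcp_pos: [0.4917, -0.1475, 0.1932]
tcp_rot: [-0.001, -0.041, 0.999, 0.001]
force: [0.4, 0.3, -6.3]
opening: 0.293
time_s: 12.8
tcp_pos: [0.4873, -0.188, 0.1941]
tcp_rot: [-0.0, -0.041, 0.999, 0.001]
force: [-0.0, -0.1, -5.6]
opening: 0.288
[ 0.48734434 -0.18801315  0.19411159] 94.7005291160835 0.2879057138598932 [-0.04774336 -0.11440377 -5.59508611] [-0.6   0.08  1.76  0.    1.3  -2.25]
[ 0.00063061 -0.01628587  0.08909372]
```

```bash
python3 -m handwheel '[[0.0006,-0.008,0,0,0,0,0.005],[0,-0.0083,0.01,0,0,0,0.005],[0,0,0.02,0,0,0,0.005],[0,0,0.02,0,0,0,0.005],[0,0,0.01,0,0,0,0.005]]'; python3 -m handwheel '[[0,0,0,0,0,0,0.005],[0,0,0,0,0,0,0.005]]'
python3 - <<'E'
from h import *
p,R,s=pose(); print(p,np.degrees(np.arctan2(*R.as_matrix()[[1,0],1])),s["opening"],s["force"])
print(R.inv().apply(np.array([.488,-.2042,.105])-p))
E
```

```text
time_s: 13.42
tcp_pos: [0.4873, -0.2052, 0.1327]
tcp_rot: [-0.001, -0.041, 0.999, 0.001]
force: [-0.9, 0.5, -4.8]
opening: 0.293
time_s: 13.68
tcp_pos: [0.4887, -0.206, 0.1352]
tcp_rot: [0.001, -0.041, 0.999, -0.0]
force: [-0.6, -0.6, -4.7]
opening: 0.293
[ 0.4886686  -0.20598315  0.13522928] 94.65524599412024 0.29257077939999515 [-0.59575582 -0.58253874 -4.72685777]
[0.00055139 0.00185795 0.03022714]
```

```bash
python3 -m handwheel '[[0.0005,0.0015,0.002,0,0,0,0.005],[0,0,0.003,0,0,0,0.005],[0,0,0.003,0,0,0,0.005],[0,0,0.002,0,0,0,0.005],[0,0,0,0,0,0,0.005]]'; python3 -m handwheel '[[0,0,0.003,0,0,0,0.005],[0,0,0.003,0,0,0,0.005],[0,0,0,0,0,0,0.005]]'; python3 -m handwheel '[[0,0,0.003,0,0,0,0.005],[0,0,0.003,0,0,0,0.005],[0,0,0,0,0,0,0.005]]'
```

```text
time_s: 14.3
tcp_pos: [0.4874, -0.204, 0.1242]
tcp_rot: [-0.0, -0.041, 0.999, 0.0]
force: [-0.3, 0.5, -5.8]
opening: 0.292
time_s: 14.68
tcp_pos: [0.4872, -0.2039, 0.1181]
tcp_rot: [-0.0, -0.041, 0.999, 0.0]
force: [0.1, 0.1, -6.7]
opening: 0.291
time_s: 15.05
tcp_pos: [0.4872, -0.2039, 0.1121]
tcp_rot: [-0.0, -0.041, 0.999, 0.0]
force: [-0.4, 0.4, -6.0]
opening: 0.292
```

```bash
python3 -m handwheel '[[0,0,0.002,0,0,0,0.005],[0,0,0.002,0,0,0,0.005],[0,0,0.0015,0,0,0,0.005],[0,0,0,0,0,0,0.005]]'; python3 -m handwheel '[[0,0,0.001,0,0,0,0.005],[0,0,0,0,0,0,0.005]]'; python3 -m handwheel '[[0,0,0.001,0,0,0,0.005],[0,0,0,0,0,0,0.005]]'
```

```text
time_s: 15.55
tcp_pos: [0.4874, -0.204, 0.1068]
tcp_rot: [-0.0, -0.041, 0.999, 0.0]
force: [-0.3, -0.3, -6.8]
opening: 0.293
time_s: 15.8
tcp_pos: [0.4875, -0.2041, 0.106]
tcp_rot: [-0.0, -0.041, 0.999, -0.0]
force: [-0.0, -0.1, -5.6]
opening: 0.296
time_s: 16.05
tcp_pos: [0.4876, -0.2043, 0.1054]
tcp_rot: [0.0, -0.041, 0.999, -0.0]
force: [-1.0, -0.8, -2.2]
opening: 0.291
```

```bash
python3 -m handwheel '[[0,0,0.0008,0,0,0,0.005],[0,0,0,0,0,0,0.005]]'; python3 -m handwheel '[[0,0,0.0005,0,0,0,0.005],[0,0,0,0,0,0,0.005],[0,0,0,0,0,0,0.005]]'
```

```text
time_s: 16.3
tcp_pos: [0.4877, -0.2043, 0.1054]
tcp_rot: [0.0, -0.041, 0.999, -0.0]
force: [-4.0, 1.9, 6.3]
opening: 0.293
time_s: 16.68
tcp_pos: [0.4877, -0.2043, 0.1054]
tcp_rot: [0.0, -0.041, 0.999, -0.0]
force: [-5.8, 3.8, 9.3]
opening: 0.296
```

```bash
python3 -m handwheel '[[0,0,-0.001,0,0,0,0.005],[0,0,0,0,0,0,0.035],[0,0,0,0,0,0,0.05],[0,0,0,0,0,0,0.07],[0,0,0,0,0,0,0.088]]'; python3 -m handwheel '[[0,0,0,0,0,0,0.088],[0,0,0,0,0,0,0.088],[0,0,0,0,0,0,0.088],[0,0,0,0,0,0,0.088],[0,0,0,0,0,0,0.088]]'
python3 - <<'E'
from h import *
p,R,s=pose(); print(p,s["force"])
f=grab("wrist","w7"); u=proj(f,[[.488,-.2042,.147]])[0];print(u); u=u.astype(int)
r=knobtop(f,(u[0]-45,u[1]-50,u[0]+45,u[1]+50),.147,85);print(r)
im=f["img"]; cv2.imwrite("pics/w7s.png",cv2.resize(im,(640,480)))
E
```

```text
time_s: 17.3
tcp_pos: [0.4876, -0.2042, 0.1047]
tcp_rot: [0.0, -0.041, 0.999, -0.0]
force: [-0.2, -0.8, -0.5]
opening: 0.714
time_s: 17.92
tcp_pos: [0.4875, -0.2041, 0.1047]
tcp_rot: [-0.0, -0.041, 0.999, 0.0]
force: [-0.3, 0.8, 0.9]
opening: 0.995
[ 0.48749117 -0.20411716  0.10471766] [-0.331252    0.75053658  0.89479885]
[321.33808566 331.71533247]
(array([ 0.48752536, -0.20352811]), (24.780128479003906, 24.68389320373535), 3.6083457469940186, array([ 0.48713151, -0.20353929,  0.147     ]), array([  18,   24,   60,   51, 2907], dtype=int32))
```

View pics/w7s.png

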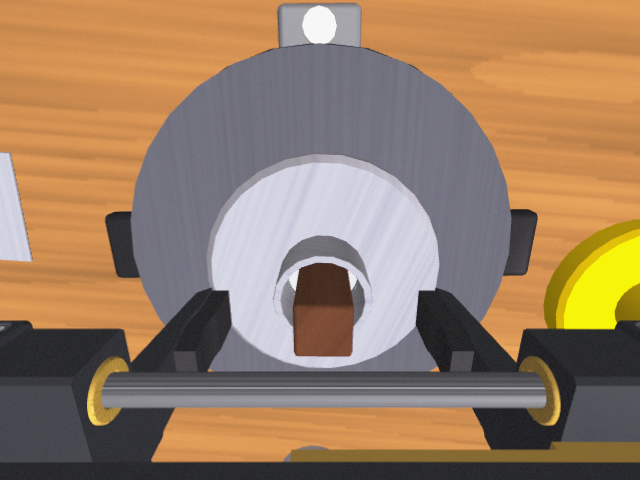

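Pair is seated, button housing at (320,25), collar opening around (322,290), knob top (323,330). Now the collar centre, measured from the same frame.

```bash
python3 - <<'E'
from h import *
f=dict(np.load("pics/w7.npz")); im=f["img"]; g=im.min(axis=2)
# cover top rim points: leftmost/rightmost bright px on rows 200-285
m=(cv2.GaussianBlur(im,(3,3),0).min(axis=2)>150)
pts=[]
for v in range(185,285,4):
    u=np.where(m[v,190:460])[0]+190
    pts+= [[u.min(),v],[u.max(),v]]
pts=np.array(pts,float); P=onplane(f,pts,.089)[:,:2]
A=np.c_[2*P,np.ones(len(P))]; c=np.linalg.lstsq(A,(P**2).sum(1),rcond=None)[0]; print("cover",c[:2],np.sqrt(c[2]+c[:2]@c[:2])); print(pts[::6].tolist())
E
python3 -m handwheel '[[0,0,0.005,0,0,0,0.088],[0,0,0.004,0,0,0,0.088],[0,0,0,0,0,0,0.088]]'
```

```text
cover [ 0.48572533 -0.20264938] 0.06560880339641655
[[243.0, 185.0], [232.0, 197.0], [227.0, 209.0], [221.0, 221.0], [215.0, 233.0], [213.0, 245.0], [211.0, 257.0], [211.0, 269.0], [212.0, 281.0]]
time_s: 18.35
tcp_pos: [0.4871, -0.2038, 0.0951]
tcp_rot: [-0.0, -0.041, 0.999, 0.0]
force: [0.1, 0.3, -0.2]
opening: 0.998
```

```bash
python3 -m handwheel '[[0,0.0005,0.003,0,0,0,0.088],[0,0,0.003,0,0,0,0.088],[0,0,0,0,0,0,0.088]]'; python3 -m handwheel '[[0,0,0.002,0,0,0,0.088],[0,0,0.002,0,0,0,0.088],[0,0,0,0,0,0,0.088]]'; python3 -m handwheel '[[0,0,0.002,0,0,0,0.088],[0,0,0,0,0,0,0.088]]'
```

```text
time_s: 18.73
tcp_pos: [0.4873, -0.2035, 0.0894]
tcp_rot: [-0.0, -0.041, 0.999, 0.0]
force: [0.8, 0.6, 0.5]
opening: 1.002
time_s: 19.1
tcp_pos: [0.4873, -0.2035, 0.0855]
tcp_rot: [-0.0, -0.041, 0.999, 0.0]
force: [-1.2, 0.2, -0.6]
opening: 0.998
time_s: 19.35
tcp_pos: [0.4874, -0.2035, 0.0836]
tcp_rot: [-0.0, -0.041, 0.999, 0.0]
force: [1.1, -0.6, 0.4]
opening: 0.996
```

```bash
python3 -m handwheel '[[0,0,0.002,0,0,0,0.088],[0,0,0,0,0,0,0.088]]'; python3 -m handwheel '[[0,0,0.002,0,0,0,0.088],[0,0,0,0,0,0,0.088]]'; python3 -m handwheel '[[0,0,0,0,0,0,0.065],[0,0,0,0,0,0,0.05],[0,0,0,0,0,0,0.04],[0,0,0,0,0,0,0.03],[0,0,0,0,0,0,0.03]]'; python3 -m handwheel '[[0,0,0,0,0,0,0.03],[0,0,0,0,0,0,0.03],[0,0,0,0,0,0,0.03]]'
```

```text
time_s: 19.6
tcp_pos: [0.4873, -0.2035, 0.0815]
tcp_rot: [-0.0, -0.041, 0.999, 0.0]
force: [1.1, 0.2, 0.2]
opening: 0.998
time_s: 19.85
tcp_pos: [0.4873, -0.2035, 0.0795]
tcp_rot: [-0.0, -0.041, 0.999, 0.0]
force: [-0.3, -0.4, -0.1]
opening: 1.0
time_s: 20.48
tcp_pos: [0.4875, -0.2037, 0.0798]
tcp_rot: [0.0, -0.041, 0.999, -0.0]
force: [0.3, -1.6, 0.5]
opening: 0.56
time_s: 20.85
tcp_pos: [0.4875, -0.2037, 0.0798]
tcp_rot: [0.0, -0.041, 0.999, -0.0]
force: [-0.2, -0.7, 0.1]
opening: 0.563
```

```bash
python3 -m handwheel '[[0,0,-0.003,0,0,0,0.03],[0,0,-0.005,0,0,0,0.03],[0,0,-0.005,0,0,0,0.03],[0,0,0,0,0,0,0.03]]'; python3 -m handwheel '[[0,0,-0.008,0,0,0,0.03],[0,0,-0.01,0,0,0,0.03],[0,0,-0.01,0,0,0,0.03],[0,0,-0.01,0,0,0,0.03],[0,0,-0.01,0,0,0,0.03]]'; python3 -m handwheel '[[0,0,-0.012,0,0,0,0.03],[0,0,-0.012,0,0,0,0.03],[0,0,-0.012,0,0,0,0.03],[0,0,-0.008,0,0,0,0.03],[0,0,-0.004,0,0,0,0.03]]';python3 -m handwheel '[[0,0,0,0,0,0,0.03],[0,0,0,0,0,0,0.03],[0,0,0,0,0,0,0.03],[0,0,0,0,0,0,0.03]]'
python3 - <<'E'
from h import *
p,R,s=pose(); print(p,s["force"],s["opening"],s["joint_velocities"])
s=grab("side","s8"); u=proj(s,[[.4875,-.2037,.134]])[0].astype(int); print(u)
cv2.imwrite("pics/c8.png",cv2.resize(s["img"][max(0,u[1]-110):u[1]+60,u[0]-90:u[0]+90],None,fx=3.5,fy=3.5,interpolation=cv2.INTER_CUBIC)[:600])
E
```

```text
time_s: 21.35
tcp_pos: [0.4878, -0.2038, 0.0933]
tcp_rot: [0.0, -0.041, 0.999, -0.0]
force: [-0.4, -0.2, -3.2]
opening: 0.561
time_s: 21.98
tcp_pos: [0.4876, -0.2037, 0.1416]
tcp_rot: [0.0, -0.041, 0.999, -0.0]
force: [1.1, 0.1, -3.4]
opening: 0.562
time_s: 22.6
tcp_pos: [0.4876, -0.2037, 0.1894]
tcp_rot: [0.0, -0.041, 0.999, -0.0]
force: [0.1, 0.5, -2.4]
opening: 0.562
time_s: 23.1
tcp_pos: [0.4873, -0.2036, 0.1885]
tcp_rot: [-0.0, -0.041, 0.999, 0.0]
force: [-1.1, -0.3, -2.4]
opening: 0.559
[ 0.487347   -0.20355056  0.18845214] [-1.13890021 -0.34472023 -2.44738405] 0.5590064325140227 [ 0.0019296  -0.00194092 -0.00164878 -0.00232137  0.00174516 -0.00147609]
[350 288]
```

View pics/c8.png

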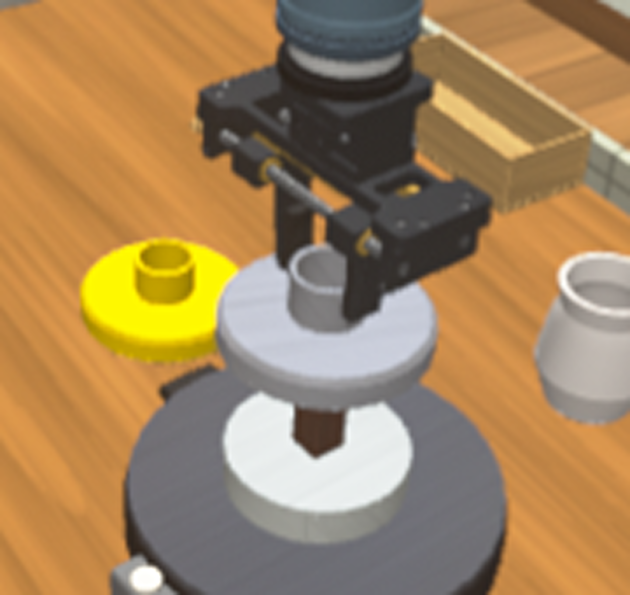

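```bash
python3 -c "
from cell import bot; print(bot.close_job())"
```

```text
the job is handed in; nothing more can be done
None
```

The job is handed in, with the inner lid seated on the griddle post and the outer lid held up by its collar. No verdict was reported.

**What I did:** I lifted the nested pair by the knob, with about 6 N of load on the wrist. I then turned it +39° to match the post and lowered it until contact. Next I let go, gripped the collar and lifted the outer lid straight up by 109 mm. That puts its collar about 137 mm above the post top; at least 108 mm was needed.

**Last checks:**
- **Seating:** the tool stopped at 0.1054 m, exactly the height predicted for fully seated. The knob was about 1 mm from the post axis, and about 1° from its angle.
- **Outer lid:** the gripper reads about 49 mm on the collar, the load is about 2.4 N, and the arm is still. The side picture shows the lid level and the inner lid flat on the griddle.
- **Time:** about 23 s of the 58 s allowed.

**What went wrong or disagreed:**
- **First grasp missed:** the fingers shut on air above the knob. The pictures showed that the visible fingertips end about 20 mm short of the reported TCP, contrary to the description. I went 21 mm lower and corrected for this from then on; nothing was disturbed.
- **Cover measurement:** the last fit of the outer cover gave a 65.6 mm radius instead of 69 mm, so I used it only as a rough check.
- **Bystanders:** I did not measure them at the end. I planned the moves to stay clear of them, and the force readings showed no unexpected contact.

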